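Slide the specimen board home in front of the scanner and start the scan

TASK

With a fingertip, push the wooden specimen board along its rails towards the white scanner until you feel it drop fully into its locating notches, taking its three stones along standing and untouched; then press the green button on top of the scanner all the way down and let it come up again. Do not lift the board or push the button before the board is home, and leave everything else on the bench where it is.

Things in the scene. Friction and masses are not known exactly. Their poses are not given: they have to be found in the camera images.
- stand: Fixed grey rail stand, 150 mm wide, from x = -200 to +235 mm, a white scanner on its +x end. Origin on the bench, on the middle line; x is the sliding direction, towards the scanner, z up. Two rails along x (-200 to +172 mm), tops 36 mm above the bench, between side guides 8 mm thick (inner faces y = +-62, tops 50 mm up) with yellow marks where the ends of the seated board lie.
- home (a point): Where the board's origin lies once dropped into the notches: 60 mm from the stand's origin along x, 30 mm above the bench; axes as the stand's. Notches in the rails, 19 mm long and 6 mm deep, take the board's four feet all at once here and nowhere else. The rails go on 45 mm beyond, so a board pushed too fast can shoot past and must be pushed back.
- board: Loose plywood board, 130 mm long (x, towards the scanner), 120 wide, 22 thick, about 0.45 kg, on four feet 8 mm high and 14 long. Origin: centre of its footprint, at the feet's underside; deck 30 mm above it, a strip 4 mm high along each long side. On the rails the origin is 36 mm above the bench, in the notches 30. Starts 90 to 160 mm short of home; slides against a few newtons of friction.
- push_face (a point): Centre of the board's upright blue rear end face (120 mm wide, 22 high), away from the scanner: 65 mm behind the board's origin, 19 mm above it. The space behind it, between the side guides, is free. Axes as the board's.
- stone_dark: Dark grey stone, about 34 mm across and 36 high, standing loose on the board, to be left standing there; origin at the centre of its underside
- stone_red: Reddish brown stone, about 32 mm across and 30 high, likewise
- stone_pale: Pale stone, about 34 mm across and 33 high, likewise
- scan (a joint): Travel of the green scan button: 0 up, 0.006 m fully down; a spring brings it up again, fully down takes 5 N
- scan_top (a point): Top centre of the green round button (32 mm across), pressed straight down, in a low black housing on the middle of the scanner's top. The scanner's body spans x = +172 to +235 mm, y = +-68 of the stand and is 115 mm high.
- sample_a: Dark stone sample, 54 mm across and 42 high, on a paper mat; stands or lies on the bench outside the rails; to be left alone; its origin is the centre of its underside
- sample_b: Greenish grey stone sample, 48 mm across and 35 high, on a paper mat; stands or lies on the bench outside the rails; to be left alone; its origin is the centre of its underside
- hammer: Hammer, 280 mm long, lying; stands or lies on the bench outside the rails; to be left alone; its origin is the centre of its underside
- jar: Jar, 64 mm across and 85 high, yellow cap; stands or lies on the bench outside the rails; to be left alone; its origin is the centre of its underside
- mug: Blue mug, 76 mm across and 90 high; stands or lies on the bench outside the rails; to be left alone; its origin is the centre of its underside

How it is judged:
By the outcome, as a careful person would: the job done as asked, in the order asked, and still so for the second after the job is handed in, with the robot touching nothing.
It also fails if it takes over 43 s, if anything falls off the work surface, if the arm or the gripper's body presses on something with over 40 N, if the wrist force passes 120 N, or if a joint passes its speed limit or range.

ROBOT

A 6-joint arm with a two-finger parallel gripper is mounted at the origin on the work surface. World frame = base frame: x ahead of the robot, y to its left, z up, the work surface at z = 0. Lengths are in m, angles in rad, forces in N, time in s.
With the tool pointing down it reaches from about 0.35 to 0.85 m from the base axis. Payload 8.1 kg.
Tool frame: the origin (TCP) lies midway between the tips of the shut fingers; the grasp point (between the pads) lies robot.grasp_offset behind it (robot.grasp_offset is the distance from the TCP to the grasp point, in m); z points along the fingers, y is the direction in which the jaws open and shut (so a half turn about z gives the same grasp; the last joint's range is limited). The gripper opens to 93 mm and grips with 3 to 60 N. Pads are 15 mm wide; open, the fingers measure 128 mm over their backs; the gripper's body (75 mm by 188 mm) begins 65 mm behind the grasp point.
Start: joints at [1.135, 0.13, 1.488, -0, 1.523, -0.085], TCP at [0.206, 0.563, 0.219] pointing down, gripper open.
Joint ranges: [-2.96, 2.96], [-0.89, 2.26], [0.02, 2.5], [-1.34, 4.48], [0, 2.73], [-2.66, 2.66]. Speed limits (rad/s): [2.39, 2.39, 2.79, 3.14, 3.14, 3.14].

INTERFACE

Orientations are given as a rotation vector (axis times angle).
In Python, from plant import robot gives the robot as it stands.
- The arm moves only by the shell command python3 -m handwheel 'ROWS' [OPENING] [FORCE]. ROWS is text: rows parted by semicolons, each of 6 numbers parted by spaces: the shift along the world's x, y, z each as a share of 0.3 m, from -1 to 1, then the turn, a rotation vector about the world's x, y, z each as a share of 45 degrees, from -1 to 1. A call has 1 to 5 rows; each row is the pose to reach, as a shift and turn from the pose commanded when the call began; what a row does not reach only later rows make up. A row lasts 1/10 s, in which the tool goes at most 50 mm and 8.59 degrees, less where a joint would pass 70% of its speed; a pose out of reach is approached as far as the arm can. A call with a number of a shift or a turn outside -1 to 1 is refused whole. A call with a gripper value outside its range is refused whole. OPENING is the closure, from -1 (fully open) to 1 (shut), set as the call begins (- or left out, the last holds). The fingers move at their own pace and stop on an object; FORCE is the grip in N (left out, the last holds). Time passes only in rows, so rows that repeat a pose let the fingers close. It gives the time, the measured TCP pose, the force and the opening at its end, in the units of the state.
- robot.read_state(): the state, without advancing time (a new reading comes with each control period).
- robot.read_camera(name): name is "side" or "top"; returns (picture, depth): 480x640x3 uint8, red, green, blue; 480x640 float32, m along the optical axis (not along the pixel's ray), 0 where there is no reading.
- robot.camera_model(name): a dict with "camera_matrix" (3x3 intrinsics, pixels), "pose" (4x4, takes a point from camera to world coordinates). Camera axes: x right, y down, z forward; pixel columns grow to the right and rows downward; lengths in m; the calibration is good to about 2 mm. A picture is of the moment at which its call begins. camera_model takes no time and is no camera call.
- robot.close_job(): hands the job in, once; it reports no verdict.
Trained networks look in the newest picture that a camera, given by its name, has taken for a name from the list of things; names that differ only in an ending like _2 or _b are one class to them, and where a whole thing is asked for, a point or a joint stands for the part that bears it (a point fixed in the world has none). Each returns a list of dicts, best first, with "conf" (0 to 1); they miss things now and then, are a little off and sometimes report something else, mostly with a low value. They report only what shows in the picture. A call takes as long as a camera call.
- robot.look_for(camera, query): "rect" ([centre column, centre row, width, height] in pixels, round what is visible of it).
- robot.silhouettes(camera, query): "pixels" (480x640 bool, what is visible of it) and "rect" ([centre column, centre row, width, height] in pixels, round what is visible of it).
- robot.tip_of(camera, query): "at" ([row, column] in pixels: a listed point, or the origin of a listed thing).
The state is a dict: "t": time; "q": joint angles; "dq": joint speeds; "joint_torque": joint torques, N m; "tool_pos": TCP position; "orientation": TCP orientation; "force": force on the tool from outside, world axes, zero at the start; "wrist_torque": the same for the moment, N m; "opening": finger opening in m.
Only numpy, scipy, OpenCV 4.12 (cv2) and the standard library are available. Lean on these libraries where they do the work, as an engineer would, in place of code of your own. Each camera call takes 0.05 s, during which the arm holds its last target.

## Working session

There is one attempt and no reset: what is moved stays moved. The work goes in short steps, Python scripts to look and compute and a shell command to move; the robot and the scene stay as the last step left them, time stands still between calls to the robot, and variables do not carry over. Pictures are saved under pics/ and viewed, and the job is handed in when it is done.

```bash
ls; mkdir -p pics
python3 - <<'E'
from plant import robot
import cv2,json
s=robot.read_state();print({k:(v if not hasattr(v,'round') else v) for k,v in s.items()});print(robot.grasp_offset)
for c in ("side","top"):
    im,d=robot.read_camera(c);cv2.imwrite(f"pics/{c}0.png",im[:,:,::-1]);m=robot.camera_model(c);print(m)
    import numpy as np
    np.save(f"{c}_d.npy",d)
E
```

```text
pics
{'t': 0.0, 'q': array([ 1.13458914e+00,  1.31167155e-01,  1.48925781e+00,  1.41180519e-06,
        1.52300783e+00, -8.54219508e-02]), 'dq': array([-6.73981900e-04,  2.48145060e-04, -3.44668023e-04, -2.57199600e-04,
       -3.79720865e-04, -6.56684772e-05]), 'joint_torque': array([ 1.33800026e-03, -5.59850657e+01, -4.91755879e+01,  7.69682019e-02,
        3.58789566e-02, -2.31833892e-04]), 'tool_pos': array([0.20593204, 0.56295028, 0.21759567]), 'orientation': array([-5.48108268e-01, -3.09292485e+00,  2.79173781e-03]), 'force': array([-0.42465689, -1.21074699, -0.42878723]), 'wrist_torque': array([-0.01132456, -0.0089652 ,  0.02057581]), 'opening': 0.09327212311570984}
0.0188
{'camera_matrix': array([[466.70144339,   0.        , 317.26287856],
       [  0.        , 466.70144339, 234.71315382],
       [  0.        ,   0.        ,   1.        ]]), 'pose': array([[-0.98262126, -0.10150209,  0.15541167,  0.42118848],
       [-0.18490196,  0.60890004, -0.77139615,  0.83542636],
       [-0.01633185, -0.78672617, -0.61708605,  0.77837348],
       [ 0.        ,  0.        ,  0.        ,  1.        ]])}
{'camera_matrix': array([[619.02305245,   0.        , 320.73970312],
       [  0.        , 619.02305245, 230.82990194],
       [  0.        ,   0.        ,   1.        ]]), 'pose': array([[ 0.01785608, -0.99429257,  0.10518294,  0.42639697],
       [-0.99983425, -0.01738297,  0.00541306, -0.01206032],
       [-0.00355377, -0.10526217, -0.99443816,  1.62960159],
       [ 0.        ,  0.        ,  0.        ,  1.        ]])}
```

View pics/top0.png

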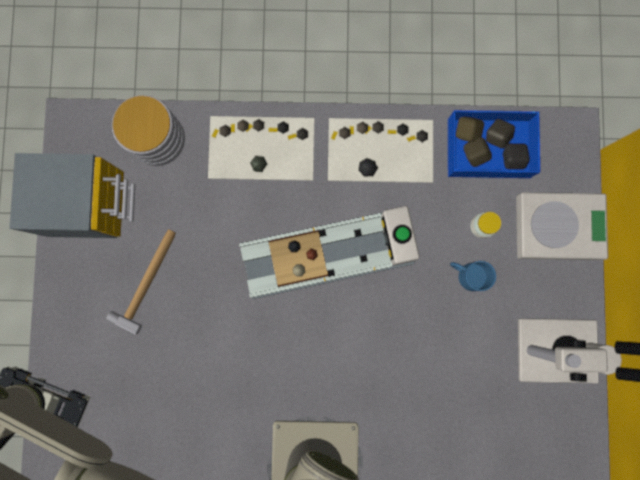

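View pics/side0.png

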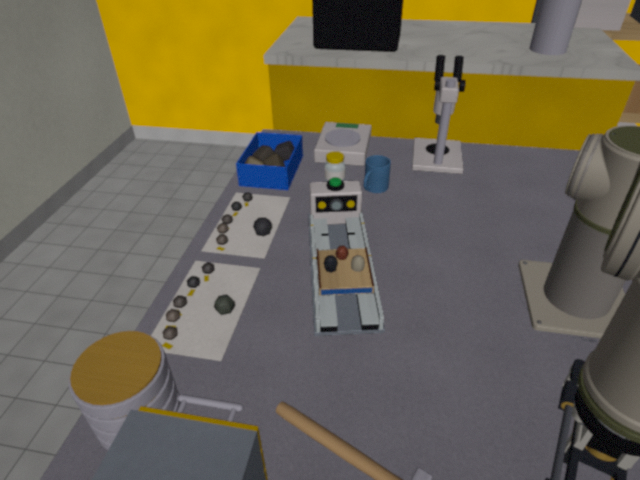

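```bash
cat > h.py <<'E'
from plant import robot
import numpy as np,cv2
def ray(c,u,v,z):
    m=robot.camera_model(c);K=m["camera_matrix"];T=m["pose"]
    r=T[:3,:3]@np.linalg.solve(K,[u,v,1.]);o=T[:3,3]
    return o+r*(z-o[2])/r[2]
def cloud(c,d):
    m=robot.camera_model(c);K=m["camera_matrix"];T=m["pose"]
    v,u=np.mgrid[:480,:640]
    P=np.stack([(u-K[0,2])/K[0,0]*d,(v-K[1,2])/K[1,1]*d,d],-1)
    return P@T[:3,:3].T+T[:3,3]
def proj(c,p):
    m=robot.camera_model(c);K=m["camera_matrix"];T=m["pose"]
    q=K@(T[:3,:3].T@(np.array(p)-T[:3,3]));return q[:2]/q[2]
E
python3 - <<'E'
from h import *
for c in ("top","side"):
  for q in ("push_face","scan_top","board","stand","stone_dark","stone_red","stone_pale"):
    print(c,q,[(np.round(a["at"],1),round(a["conf"],2)) for a in robot.tip_of(c,q)[:2]])
E
```

```text
top push_face [(array([260.7, 271.3]), 0.85)]
top scan_top [(array([233.4, 402.5]), 0.54)]
top board [(array([257. , 295.8]), 0.91)]
top stand [(array([253.8, 320.3]), 0.84)]
top stone_dark [(array([245.2, 295. ]), 0.62), (array([233.8, 404. ]), 0.6)]
top stone_red [(array([253.5, 312.1]), 0.59)]
top stone_pale [(array([272.4, 297.6]), 0.57)]
side push_face []
side scan_top []
side board [(array([280.8, 341.2]), 0.77)]
side stand []
side stone_dark [(array([266.7, 330.6]), 0.45)]
side stone_red [(array([255.2, 341.1]), 0.62)]
side stone_pale [(array([267. , 356.7]), 0.5)]
```

The top view shows the stand with its scanner (green button near column 402, row 234), and the board near (297, 258) with its blue face at the left end. The scanner points along world −y, tilted slightly towards +x. Next I fit the stand and board poses.

```bash
python3 - <<'E'
from h import *
d=np.load("top_d.npy");P=cloud("top",d)
sub=P[205:305,235:425];ok=d[205:305,235:425]>0
z=sub[...,2]
def box(lo,hi,n):
    m=ok&(z>lo)&(z<hi);m=m.astype(np.uint8)
    k,l,st,_=cv2.connectedComponentsWithStats(m);i=1+np.argmax(st[1:,4])
    pts=sub[l==i]
    r=cv2.minAreaRect(pts[:,:2].astype(np.float32));print(n,r,pts[:,2].mean(),len(pts));return pts
box(.105,.125,"scanner");box(.02,.2,"stand all");box(.058,.085,"deck");
for q in ("stand","board"):
    s=robot.silhouettes("top",q)
    for a in s[:1]:
        p=P[a["pixels"]];p=p[(p[:,2]>.02)]
        r=cv2.minAreaRect(p[:,:2].astype(np.float32));print(q,a["conf"],a["rect"],r,cv2.boxPoints(r))
for q,u,v,zz in (("push_face",271.3,260.7,.055),("scan",402.5,233.4,.125),("board",295.8,257,.036),("stand",320.3,253.8,0)):
    print(q,ray("top",u,v,zz))
print("side board",ray("side",341.2,280.8,.036))
print("button z",P[228:240:3,397:409:3,2])
E
python3 - <<'E'
import cv2
im=cv2.imread('pics/top0.png')[195:310,230:430];cv2.imwrite('pics/topc.png',cv2.resize(im,None,fx=4,fy=4,interpolation=cv2.INTER_CUBIC))
E
```

```text
scanner ((0.5824601650238037, -0.1998753547668457), (0.13574042916297913, 0.06722000986337662), 13.220440864562988) 0.11465079958935104 1180
stand all ((0.5391645431518555, -0.02102932333946228), (0.14311079680919647, 0.43659907579421997), 13.15767765045166) 0.06505072308511889 7757
deck ((0.5234776735305786, 0.05510607361793518), (0.12222615629434586, 0.13064470887184143), 13.266584396362305) 0.06724528245792073 2130
stand 0.84 [328.9, 252.4, 182.3, 94.2] ((0.5217270851135254, -0.025740787386894226), (0.17926885187625885, 0.43546563386917114), 13.286455154418945) [[ 0.38445258  0.16556427]
 [ 0.48453116 -0.25824535]
 [ 0.6590016  -0.21704584]
 [ 0.558923    0.20676377]]
board 0.93 [296.6, 255.7, 61.1, 56.2] ((0.5001567602157593, 0.049179159104824066), (0.17301686108112335, 0.13268986344337463), 14.17203426361084) [[ 0.4000377   0.09232466]
 [ 0.43252474 -0.03632678]
 [ 0.6002758   0.00603366]
 [ 0.5677888   0.1346851 ]]
push_face [0.51429343 0.12098264 0.055     ]
scan [ 0.58272039 -0.20361034  0.125     ]
board [0.52600794 0.05967852 0.036     ]
stand [ 0.53784289 -0.00311815  0.        ]
side board [0.52256354 0.06622534 0.036     ]
button z [[0.11990315 0.13654416 0.14158718 0.13816942]
 [0.13389494 0.13550792 0.13371352 0.13901171]
 [0.13946164 0.13715382 0.13287973 0.13780054]
 [0.13234673 0.13901162 0.13810358 0.12927327]]
```

View pics/topc.png

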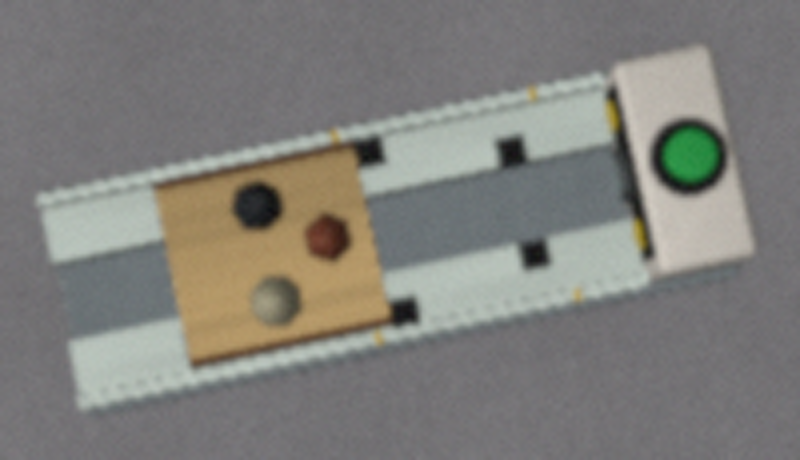

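Direction and origin agree across the measurements. The stand's slide axis is about (0.228, −0.974) with its origin near (0.536, −0.003), and the board is about 122 mm short of home. I go behind the board, fingers shut, with the jaws across the slide axis.

```bash
python3 -m handwheel '0.098 -0.138 0 0 0 -0.126; 0.196 -0.276 0 0 0 -0.25; 0.294 -0.415 0 0 0 -0.38; 0.392 -0.55 0 0 0 -0.5; 0.49 -0.69 0 0 0 -0.63' 1 20
python3 -m handwheel '0.098 -0.138 0 0 0 -0.126; 0.196 -0.276 0 0 0 -0.25; 0.294 -0.415 0 0 0 -0.38; 0.392 -0.55 0 0 0 -0.5; 0.49 -0.69 0 0 0 -0.63'
python3 - <<'E'
from h import *
from scipy.spatial.transform import Rotation as R
s=robot.read_state();print(s["q"],s["tool_pos"],R.from_rotvec(s["orientation"]).as_matrix().round(3),s["force"])
E
```

```text
t: 1.4
tool_pos: [0.3517, 0.3581, 0.2188]
orientation: [1.294, 2.862, 0.001]
force: [1.8, 0.1, -0.1]
opening: 0.0576
t: 1.9
tool_pos: [0.4967, 0.154, 0.219]
orientation: [1.956, 2.458, 0.001]
force: [0.7, 0.8, 0.8]
opening: 0.0177
[ 2.01933503e-01 -8.80820432e-02  1.70908344e+00  1.63608941e-04
  1.51959141e+00 -2.44859282e-02] [0.4967228  0.15401585 0.2190181 ] [[-0.224  0.974  0.001]
 [ 0.974  0.224  0.   ]
 [ 0.     0.001 -1.   ]] [0.69097771 0.75263446 0.78357716]
```

```bash
python3 -m handwheel '0 0 -0.1 0 0 0; 0 0 -0.2 0 0 0; 0 0 -0.32 0 0 0; 0 0 -0.38 0 0 0; 0 0 -0.38 0 0 0'
python3 - <<'E'
from h import *
s=robot.read_state();print(s["tool_pos"],s["force"],s["opening"])
im,d=robot.read_camera("side")
cv2.imwrite("pics/side1.png",cv2.resize(im[170:350,240:480,::-1],None,fx=3.3,fy=3.3,interpolation=cv2.INTER_CUBIC))
im,d=robot.read_camera("top")
cv2.imwrite("pics/top1.png",cv2.resize(im[180:320,220:430,::-1],None,fx=3.8,fy=3.8,interpolation=cv2.INTER_CUBIC))
d=np.array([.2284,-.9736]);r=s["tool_pos"][:2]-[.536,-.003];print("along",r@d,"lat",r@[.9736,.2284])
E
```

```text
t: 2.4
tool_pos: [0.4931, 0.1552, 0.1012]
orientation: [-1.949, -2.459, 0.007]
force: [-0.1, 0.3, -0.1]
opening: 0.0007
[0.49312194 0.15517682 0.10120554] [-0.12979599  0.31857742 -0.13937149] 0.0006902646486970479
along -0.16379429560552944 lat -0.005618491444115074
```

View pics/side1.png

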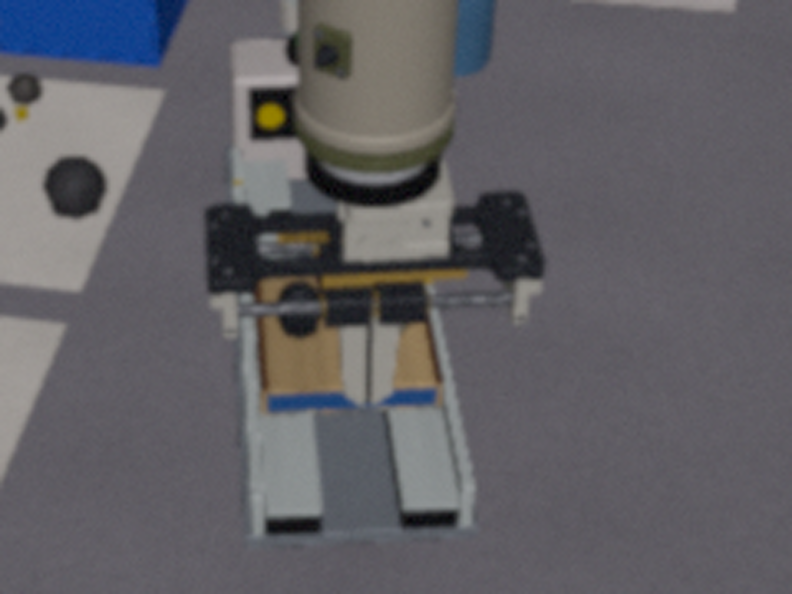

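View pics/top1.png

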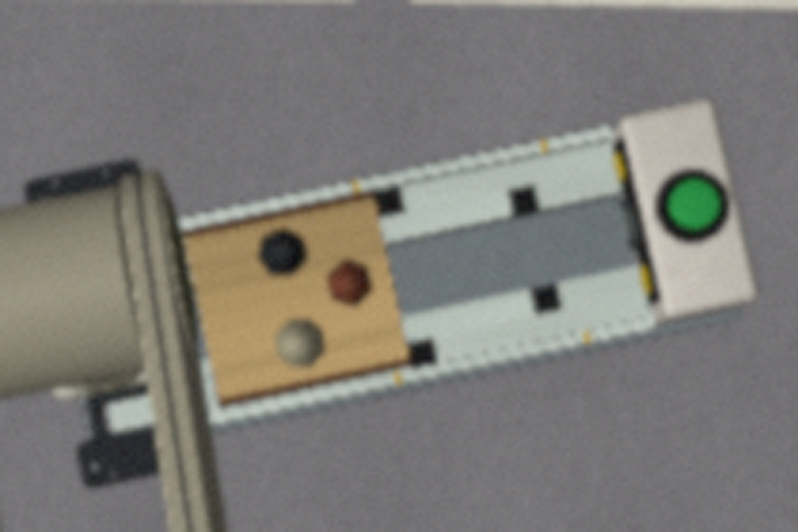

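The side view shows the shut fingers behind the blue face and clear of it, at about (368, 400) in the crop. The guides are on both sides and the stones are standing. I lower in between the guides with a small lateral correction.

```bash
python3 -m handwheel '0.018 0.004 -0.05 0 0 0; 0.018 0.004 -0.1 0 0 0; 0.018 0.004 -0.15 0 0 0; 0.018 0.004 -0.177 0 0 0; 0.018 0.004 -0.177 0 0 0'
python3 -m handwheel '0.0038 -0.016 0 0 0 0; 0.0076 -0.032 0 0 0 0; 0.0105 -0.045 0 0 0 0; 0.0125 -0.053 0 0 0 0; 0.0125 -0.053 0 0 0 0'
cat > st.py <<'E'
from h import *
s=robot.read_state()
d=np.array([.2284,-.9736]);l=np.array([.9736,.2284]);r=s["tool_pos"][:2]-[.536,-.003];f=s["force"]
print("t",s["t"],"along %.4f lat %.4f z %.4f | F along %.2f lat %.2f z %.2f"%(r@d,r@l,s["tool_pos"][2],f[:2]@d,f[:2]@l,f[2]))
E
python3 st.py
```

```text
t: 3.0
tool_pos: [0.4997, 0.1567, 0.0499]
orientation: [-1.95, -2.461, 0.004]
force: [0.1, 0.6, -1.1]
opening: 0.0006
t: 3.5
tool_pos: [0.5052, 0.1407, 0.0519]
orientation: [1.952, 2.461, 0.001]
force: [-0.3, 0.1, -0.7]
opening: 0.0004
t 3.5 along -0.1470 lat 0.0029 z 0.0519 | F along -0.15 lat -0.23 z -0.70
```

```bash
python3 -m handwheel '-0.005 -0.007 -0.01 0 0 0; -0.004 -0.014 -0.013 0 0 0; -0.002 -0.021 -0.013 0 0 0; -0.001 -0.028 -0.013 0 0 0; 0 -0.034 -0.013 0 0 0'
python3 st.py
python3 -m handwheel '0.0015 -0.0065 0 0 0 0; 0.003 -0.013 0 0 0 0; 0.0045 -0.0195 0 0 0 0; 0.006 -0.026 0 0 0 0; 0.0075 -0.0325 0 0 0 0'
python3 st.py
```

```text
t: 4.0
tool_pos: [0.5049, 0.1308, 0.0477]
orientation: [1.951, 2.462, 0.0]
force: [-0.4, -0.2, 0.5]
opening: 0.0003
t 4.0 along -0.1374 lat 0.0003 z 0.0477 | F along 0.12 lat -0.42 z 0.50
t: 4.5
tool_pos: [0.5071, 0.1215, 0.0477]
orientation: [-1.951, -2.462, -0.001]
force: [-0.6, 3.5, -0.3]
opening: 0.0008
t 4.5 along -0.1278 lat 0.0003 z 0.0477 | F along -3.54 lat 0.24 z -0.33
```

In contact at about 3.5 N. I keep pushing smoothly at roughly 30 mm/s.

```bash
for i in 1; do python3 -m handwheel '0.002 -0.0085 0 0 0 0; 0.0043 -0.0185 0 0 0 0; 0.0066 -0.028 0 0 0 0; 0.009 -0.038 0 0 0 0; 0.0112 -0.048 0 0 0 0'; done; python3 st.py
python3 -m handwheel '0.0023 -0.01 0 0 0 0; 0.0046 -0.02 0 0 0 0; 0.0069 -0.0295 0 0 0 0; 0.0092 -0.039 0 0 0 0; 0.0115 -0.049 0 0 0 0'; python3 st.py
python3 -m handwheel '0.0023 -0.01 0 0 0 0; 0.0046 -0.02 0 0 0 0; 0.0069 -0.0295 0 0 0 0; 0.0092 -0.039 0 0 0 0; 0.0115 -0.049 0 0 0 0'; python3 st.py
python3 - <<'E'
from h import *
im,d=robot.read_camera("top")
cv2.imwrite("pics/top2.png",cv2.resize(im[180:320,220:430,::-1],None,fx=3.8,fy=3.8,interpolation=cv2.INTER_CUBIC))
E
```

```text
t: 5.0
tool_pos: [0.5105, 0.1065, 0.0476]
orientation: [-1.951, -2.462, -0.0]
force: [0.1, 3.7, 2.0]
opening: 0.0007
t 5.0 along -0.1125 lat 0.0002 z 0.0476 | F along -3.58 lat 0.96 z 1.99
t: 5.5
tool_pos: [0.514, 0.0919, 0.0477]
orientation: [-1.951, -2.462, -0.0]
force: [-0.6, 4.3, 2.0]
opening: 0.0006
t 5.5 along -0.0974 lat 0.0002 z 0.0477 | F along -4.31 lat 0.42 z 2.00
t: 6.0
tool_pos: [0.5174, 0.0772, 0.0476]
orientation: [-1.951, -2.462, 0.0]
force: [-0.5, 4.8, 1.7]
opening: 0.0005
t 6.0 along -0.0823 lat 0.0002 z 0.0476 | F along -4.78 lat 0.64 z 1.73
```

View pics/top2.png

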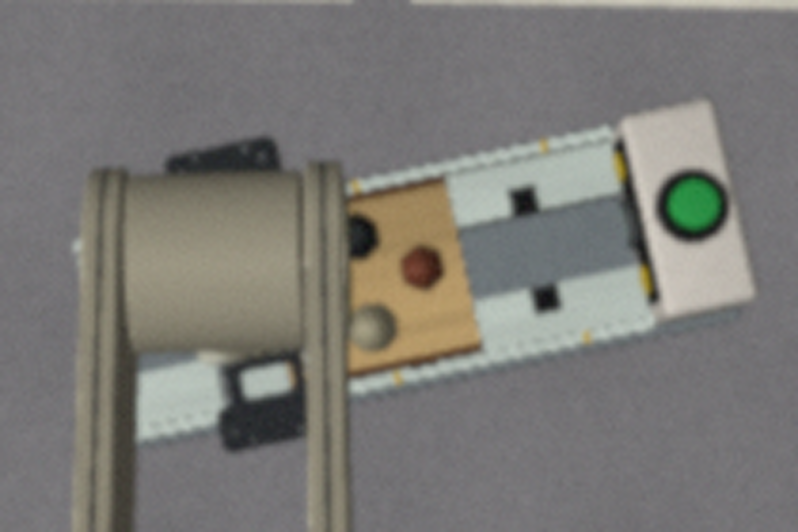

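The board is square and all three stones are standing. The front edge (462, 265) is about 71 mm from the line of yellow marks (566, 242), which agrees with the tip estimate.

```bash
python3 -m handwheel '0.0023 -0.01 0 0 0 0; 0.0046 -0.02 0 0 0 0; 0.0069 -0.0295 0 0 0 0; 0.0092 -0.039 0 0 0 0; 0.0115 -0.049 0 0 0 0'; python3 st.py
python3 -m handwheel '0.0023 -0.01 0 0 0 0; 0.0046 -0.02 0 0 0 0; 0.0069 -0.0295 0 0 0 0; 0.0092 -0.039 0 0 0 0; 0.0115 -0.049 0 0 0 0'; python3 st.py
python3 -m handwheel '0.0023 -0.01 0 0 0 0; 0.0046 -0.02 0 0 0 0; 0.0069 -0.0295 0 0 0 0; 0.0092 -0.039 0 0 0 0; 0.0115 -0.049 0 0 0 0'; python3 st.py
python3 -m handwheel '0.0018 -0.008 0 0 0 0; 0.0034 -0.0145 0 0 0 0; 0.0048 -0.0205 0 0 0 0; 0.006 -0.0255 0 0 0 0; 0.007 -0.03 0 0 0 0'; python3 st.py
python3 - <<'E'
from h import *
im,d=robot.read_camera("top")
cv2.imwrite("pics/top3.png",cv2.resize(im[180:320,220:430,::-1],None,fx=3.8,fy=3.8,interpolation=cv2.INTER_CUBIC))
E
```

```text
t: 6.55
tool_pos: [0.5209, 0.0625, 0.0477]
orientation: [1.951, 2.462, 0.0]
force: [-0.8, 5.0, 3.0]
opening: 0.0005
t 6.55 along -0.0672 lat 0.0002 z 0.0477 | F along -5.00 lat 0.38 z 3.04
t: 7.05
tool_pos: [0.5243, 0.0478, 0.0477]
orientation: [-1.951, -2.462, -0.0]
force: [-0.7, 4.6, 3.4]
opening: 0.0002
t 7.05 along -0.0521 lat 0.0002 z 0.0477 | F along -4.70 lat 0.34 z 3.44
t: 7.55
tool_pos: [0.5278, 0.0331, 0.0476]
orientation: [-1.951, -2.462, -0.0]
force: [-1.6, 5.0, 4.0]
opening: 0.0006
t 7.55 along -0.0370 lat 0.0002 z 0.0476 | F along -5.22 lat -0.46 z 4.00
t: 8.05
tool_pos: [0.5299, 0.0242, 0.0477]
orientation: [1.951, 2.462, 0.0]
force: [-1.3, 4.3, 3.6]
opening: 0.0007
t 8.05 along -0.0279 lat 0.0002 z 0.0477 | F along -4.50 lat -0.29 z 3.60
```

View pics/top3.png

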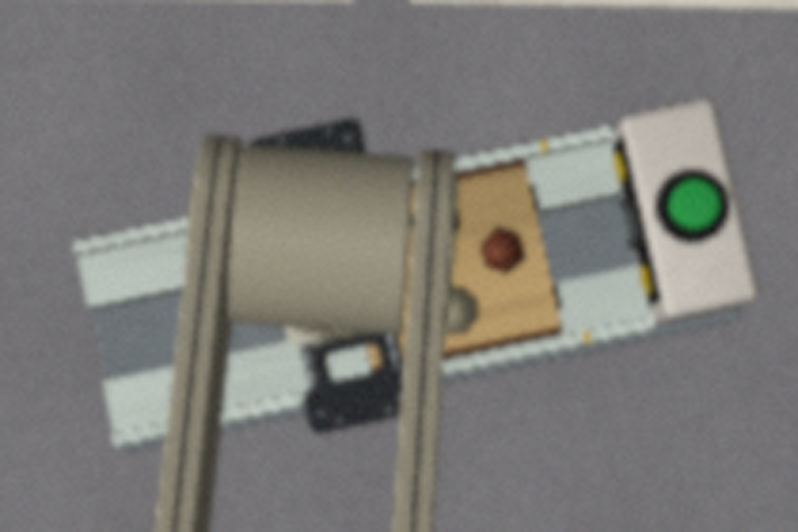

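About 16 mm remain and the stones are standing. I creep at 10 mm/s now, watching the force.

```bash
for i in 1; do python3 -m handwheel '0.0008 -0.0033 0 0 0 0; 0.0015 -0.0066 0 0 0 0; 0.0023 -0.0099 0 0 0 0; 0.0031 -0.0132 0 0 0 0; 0.0038 -0.0165 0 0 0 0'; done; python3 st.py
python3 -m handwheel '0.0008 -0.0033 0 0 0 0; 0.0015 -0.0066 0 0 0 0; 0.0023 -0.0099 0 0 0 0; 0.0031 -0.0132 0 0 0 0; 0.0038 -0.0165 0 0 0 0';  python3 st.py
python3 -m handwheel '0.0008 -0.0033 0 0 0 0; 0.0015 -0.0066 0 0 0 0; 0.0023 -0.0099 0 0 0 0'; python3 st.py
```

```text
t: 8.6
tool_pos: [0.531, 0.0194, 0.0477]
orientation: [-1.951, -2.462, -0.0]
force: [-1.1, 4.3, 3.8]
opening: 0.0002
t 8.6 along -0.0229 lat 0.0002 z 0.0477 | F along -4.43 lat -0.09 z 3.77
t: 9.1
tool_pos: [0.5321, 0.0144, 0.0476]
orientation: [-1.951, -2.462, -0.0]
force: [-1.7, 4.4, 3.1]
opening: 0.0004
t 9.1 along -0.0178 lat 0.0002 z 0.0476 | F along -4.70 lat -0.65 z 3.05
t: 9.4
tool_pos: [0.5327, 0.0113, 0.0475]
orientation: [-1.951, -2.462, 0.0]
force: [-1.4, 3.2, 2.3]
opening: 0.0003
t 9.4 along -0.0147 lat 0.0001 z 0.0475 | F along -3.46 lat -0.60 z 2.31
```

```bash
python3 -m handwheel '0.0008 -0.0033 0 0 0 0; 0.0015 -0.0066 0 0 0 0';  python3 st.py
python3 - <<'E'
from h import *
im,d=robot.read_camera("top")
P=cloud("top",d)
cv2.imwrite("pics/top4.png",cv2.resize(im[180:320,220:430,::-1],None,fx=3.8,fy=3.8,interpolation=cv2.INTER_CUBIC))
dd=np.array([.2284,-.9736]);l=np.array([.9736,.2284])
r=P[...,:2]-[.536,-.003];a=r@dd;b=r@l
for lo,hi in ((.085,.105),(.105,.115),(.115,.121),(.127,.133),(.133,.14)):
    m=(a>lo)&(a<hi)&(abs(b)<.045)&(P[...,2]>.02);print(lo,hi,m.sum(),np.median(P[...,2][m]))
E
```

```text
t: 9.6
tool_pos: [0.533, 0.0093, 0.0474]
orientation: [-1.951, -2.462, 0.001]
force: [-1.2, 2.8, 1.3]
opening: 0.0005
t 9.6 along -0.0126 lat -0.0001 z 0.0474 | F along -2.98 lat -0.53 z 1.34
0.085 0.105 273 0.06279526768374799
0.105 0.115 133 0.061421216399752065
0.115 0.121 82 0.061152262608679564
0.127 0.133 35 0.03544679484797131
0.133 0.14 45 0.03580311246354806
```

View pics/top4.png

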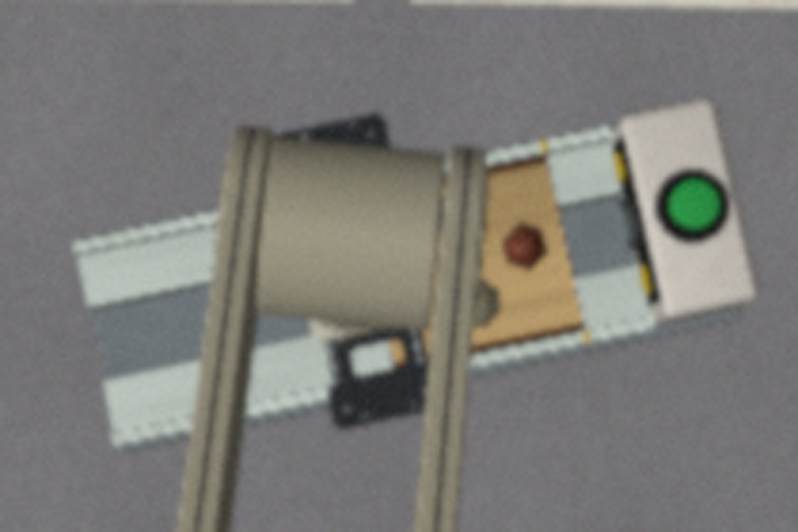

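The front edge of the board is on the yellow marks and the deck's front reads 61 mm (seated is 60, raised is 66). I push a little more to feel whether it is caught.

```bash
python3 -m handwheel '0.0008 -0.0033 0 0 0 0';  python3 st.py; python3 -m handwheel '0.0008 -0.0033 0 0 0 0';  python3 st.py
```

```text
t: 9.75
tool_pos: [0.5332, 0.0084, 0.0474]
orientation: [-1.951, -2.462, 0.001]
force: [-0.3, 2.9, -0.4]
opening: 0.0005
t 9.75 along -0.0117 lat -0.0001 z 0.0474 | F along -2.93 lat 0.33 z -0.41
t: 9.85
tool_pos: [0.5335, 0.0073, 0.0474]
orientation: [-1.951, -2.462, 0.001]
force: [-1.2, 3.2, -0.4]
opening: 0.0007
t 9.85 along -0.0107 lat -0.0001 z 0.0474 | F along -3.40 lat -0.41 z -0.42
```

```bash
python3 -m handwheel '0.0008 -0.0033 0 0 0 0';  python3 st.py; python3 -m handwheel '0.0008 -0.0033 0 0 0 0';  python3 st.py
cat > bd.py <<'E'
from h import *
import sys
im,d=robot.read_camera("top")
P=cloud("top",d)
cv2.imwrite(f"pics/{sys.argv[1]}.png",cv2.resize(im[180:320,220:430,::-1],None,fx=3.8,fy=3.8,interpolation=cv2.INTER_CUBIC))
dd=np.array([.2284,-.9736]);l=np.array([.9736,.2284])
r=P[...,:2]-[.536,-.003];a=r@dd;b=r@l
wood=(im[...,0].astype(int)-im[...,2]>45)&(im[...,0]>150)
m=wood&(a>-.1)&(a<.16)&(abs(b)<.07)&(P[...,2]<.08)&(P[...,2]>.05)
A=np.c_[a[m],b[m],np.ones(m.sum())];c=np.linalg.lstsq(A,P[...,2][m],rcond=None)[0]
print("plane slope a %.4f b %.4f  z at 0.06: %.4f n %d; a-range"%(c[0],c[1],c[0]*.06+c[2],m.sum()),np.percentile(a[m],[.5,99.5]))
m2=m&(a>.085);print("front med z",np.median(P[...,2][m2]))
g=(abs(b)<.055)&(abs(b)>.035)&(a>.14)&(a<.165);print("rail z",np.median(P[...,2][g]))
E
python3 bd.py top5
```

```text
t: 9.95
tool_pos: [0.5338, 0.0063, 0.0474]
orientation: [-1.951, -2.462, 0.001]
force: [-1.2, 1.9, -0.9]
opening: 0.0006
t 9.95 along -0.0095 lat -0.0000 z 0.0474 | F along -2.09 lat -0.79 z -0.92
t: 10.05
tool_pos: [0.5338, 0.0059, 0.0474]
orientation: [-1.951, -2.461, -0.0]
force: [-3.2, 9.4, 2.1]
opening: 0.0008
t 10.05 along -0.0092 lat -0.0001 z 0.0474 | F along -9.94 lat -1.01 z 2.14
plane slope a -0.0047 b -0.0017  z at 0.06: 0.0605 n 692; a-range [0.00258775 0.12701027]
front med z 0.06023412934889327
rail z 0.03645208478462614
```

View pics/top5.png

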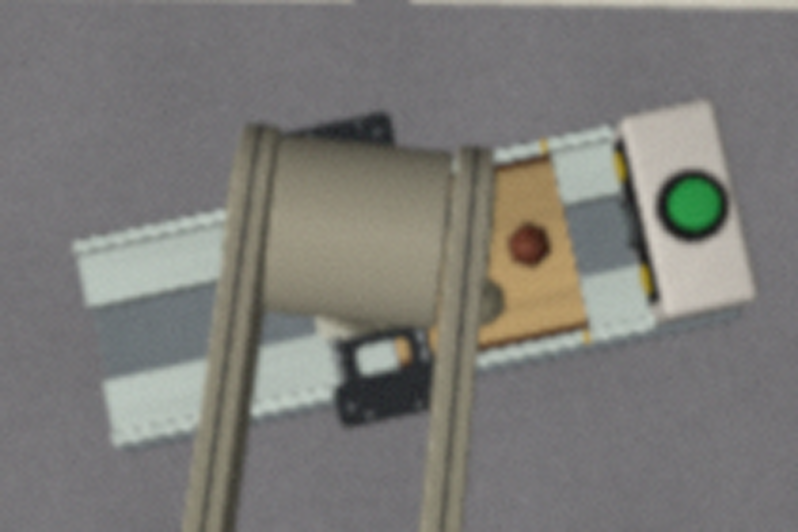

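The force jumped to 10 N and the motion stopped. The deck lies flat at 60.5 mm, so the board is seated. I back off, rise and look.

```bash
python3 -m handwheel '-0.0023 0.01 0 0 0 0; -0.0069 0.03 0 0 0 0; -0.0115 0.05 0 0 0 0; -0.017 0.075 0 0 0 0; -0.023 0.1 0 0 0 0'; python3 st.py
python3 -m handwheel '0 0 0.1 0 0 0; 0 0 0.22 0 0 0; 0 0 0.36 0 0 0; 0 0 0.5 0 0 0; 0 0 0.5 0 0 0'; python3 st.py
python3 -m handwheel '-0.16 0.04 0 0 0 0; -0.32 0.08 0 0 0 0; -0.45 0.12 0 0 0 0; -0.45 0.12 0 0 0 0'; python3 st.py; python3 bd.py top6
python3 - <<'E'
from h import *
im,d=robot.read_camera("side")
cv2.imwrite("pics/side6.png",cv2.resize(im[150:350,240:480,::-1],None,fx=3,fy=3,interpolation=cv2.INTER_CUBIC))
robot.read_camera("top")
for q in ("scan_top","board"):
  for a in robot.tip_of("top",q)[:2]: print(q,a, ray("top",a["at"][1],a["at"][0],.13 if q=="scan_top" else .03))
for a in robot.tip_of("side","scan_top")[:2]: print(a, ray("side",a["at"][1],a["at"][0],.13))
E
```

```text
t: 10.6
tool_pos: [0.5272, 0.0361, 0.0477]
orientation: [1.951, 2.462, 0.0]
force: [-0.2, -0.6, -0.3]
opening: 0.0004
t 10.6 along -0.0401 lat 0.0004 z 0.0477 | F along 0.55 lat -0.34 z -0.32
t: 11.1
tool_pos: [0.5311, 0.0359, 0.2053]
orientation: [1.945, 2.455, 0.011]
force: [0.2, -0.1, -0.8]
opening: 0.0007
t 11.1 along -0.0390 lat 0.0041 z 0.2053 | F along 0.14 lat 0.18 z -0.75
t: 11.5
tool_pos: [0.3883, 0.0729, 0.1963]
orientation: [-1.948, -2.463, 0.001]
force: [-0.0, 0.5, 0.5]
opening: 0.0006
t 11.5 along -0.1076 lat -0.1264 z 0.1963 | F along -0.50 lat 0.09 z 0.46
plane slope a -0.0023 b -0.0040  z at 0.06: 0.0603 n 1641; a-range [-0.00016103  0.12672452]
front med z 0.06009321522196709
rail z 0.03593623865754059
scan_top {'at': [232.8, 400.5], 'conf': 0.48} [ 0.58358389 -0.19810271  0.13      ]
board {'at': [247.9, 341.6], 'conf': 0.94} [ 0.55207078 -0.05818109  0.03      ]
board {'at': [254.6, 320.5], 'conf': 0.22} [ 0.53372685 -0.00383748  0.03      ]
{'at': [179.6, 336.5], 'conf': 0.49} [ 0.57794718 -0.21575342  0.13      ]
```

View pics/top6.png

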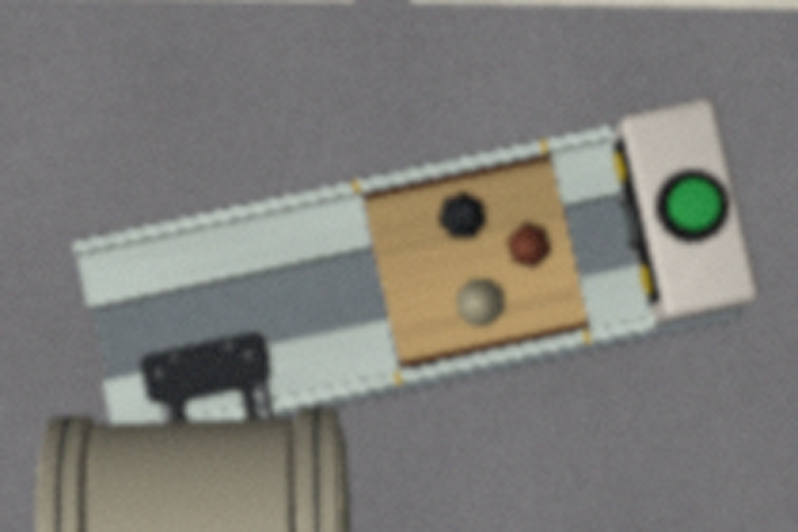

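View pics/side6.png

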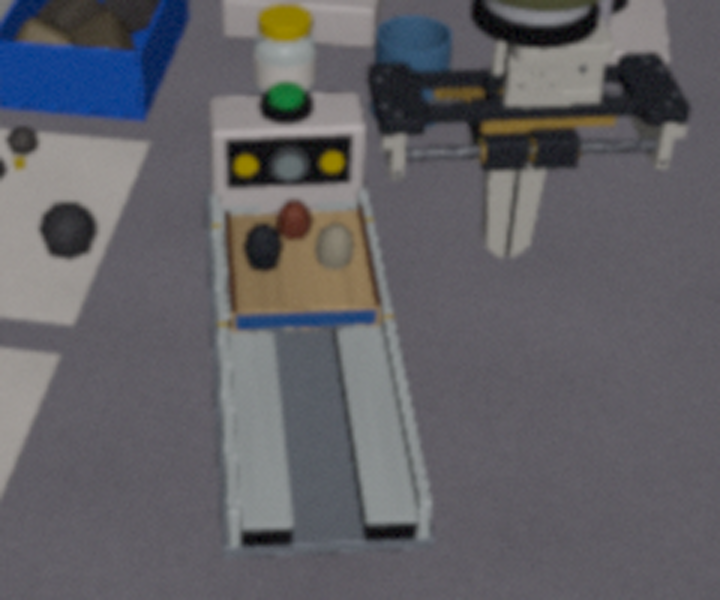

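The board sits between the yellow marks with all three stones upright. Now the button, whose green disc is near (692, 205) in the crop.

Run:
```python
from h import *
for c in ("top","side"):
    im,d=robot.read_camera(c);P=cloud(c,d);i=im.astype(int)
    m=(i[...,1]-i[...,0]>40)&(i[...,1]-i[...,2]>20)&(np.hypot(P[...,0]-.583,P[...,1]+.2)<.05)
    v,u=np.nonzero(m);z=np.median(P[...,2][m]);print(c,m.sum(),u.mean(),v.mean(),"z",z,np.percentile(P[...,2][m],[20,80]),ray(c,u.mean(),v.mean(),z),P[m].mean(0), np.ptp(u),np.ptp(v))
    k=(np.hypot(P[...,0]-.583,P[...,1]+.2)<.024)&(i.max(-1)<60);print("housing z",np.median(P[...,2][k]),k.sum())
s=robot.read_state();print(s["tool_pos"],s["q"])
```

```text
top 158 402.30379746835445 233.3860759493671 z 0.1363513095872425 [0.13218612 0.1397084 ] [ 0.58156663 -0.20168986  0.13635131] [ 0.58160323 -0.20173838  0.13597803] 13 13
housing z 0.1271665513074609 70
side 87 334.81609195402297 181.91954022988506 z 0.13661341440824581 [0.13115346 0.13856437] [ 0.57890922 -0.19296934  0.13661341] [ 0.57931277 -0.19553827  0.1350236 ] 12 8
housing z 0.12626471443799647 71
[0.39282808 0.07124875 0.1974519 ] [ 5.08780113e-02 -4.33658966e-01  2.03437082e+00 -5.60113936e-05
  1.54160439e+00 -1.78911342e-01]
```

```bash
python3 -m handwheel '0.05 -0.08 0.03 0 0 0; 0.14 -0.21 0.05 0 0 0; 0.24 -0.35 0.05 0 0 0; 0.34 -0.49 0.05 0 0 0; 0.44 -0.63 0.05 0 0 0'
python3 -m handwheel '0.09 -0.13 0 0 0 0; 0.16 -0.23 0 0 0 0; 0.19 -0.275 0 0 0 0; 0.19 -0.275 0 0 0 0; 0.19 -0.275 0 0 0 0';python3 -m handwheel '0 0 0 0 0 0; 0 0 0 0 0 0'; python3 st.py
```

```text
t: 12.4
tool_pos: [0.5228, -0.1159, 0.2122]
orientation: [-1.952, -2.461, -0.0]
force: [0.8, 0.4, 0.1]
opening: 0.0007
t: 12.9
tool_pos: [0.5782, -0.1961, 0.2117]
orientation: [-1.951, -2.46, 0.0]
force: [-0.7, 0.7, -0.5]
opening: 0.0004
t: 13.1
tool_pos: [0.5783, -0.1951, 0.2128]
orientation: [1.95, 2.463, 0.0]
force: [0.7, 0.3, -0.4]
opening: 0.0006
t 13.1 along 0.1967 lat -0.0027 z 0.2128 | F along -0.11 lat 0.78 z -0.42
```

```bash
python3 -m handwheel '0.012 -0.018 -0.05 0 0 0; 0.012 -0.018 -0.12 0 0 0; 0.012 -0.018 -0.18 0 0 0; 0.012 -0.018 -0.215 0 0 0; 0.012 -0.018 -0.222 0 0 0'; python3 -m handwheel '0 0 0 0 0 0'; python3 st.py
python3 - <<'E'
from h import *
im,d=robot.read_camera("side")
cv2.imwrite("pics/side7.png",cv2.resize(im[120:320,240:440,::-1],None,fx=3,fy=3,interpolation=cv2.INTER_CUBIC))
E
```

```text
t: 13.6
tool_pos: [0.5809, -0.2008, 0.1436]
orientation: [-1.949, -2.46, 0.001]
force: [-0.6, -0.5, 0.0]
opening: 0.0005
t: 13.7
tool_pos: [0.582, -0.2014, 0.1458]
orientation: [-1.951, -2.462, 0.0]
force: [-0.2, -0.2, 0.6]
opening: 0.0003
t 13.7 along 0.2036 lat -0.0006 z 0.1458 | F along 0.17 lat -0.25 z 0.62
```

View pics/side7.png

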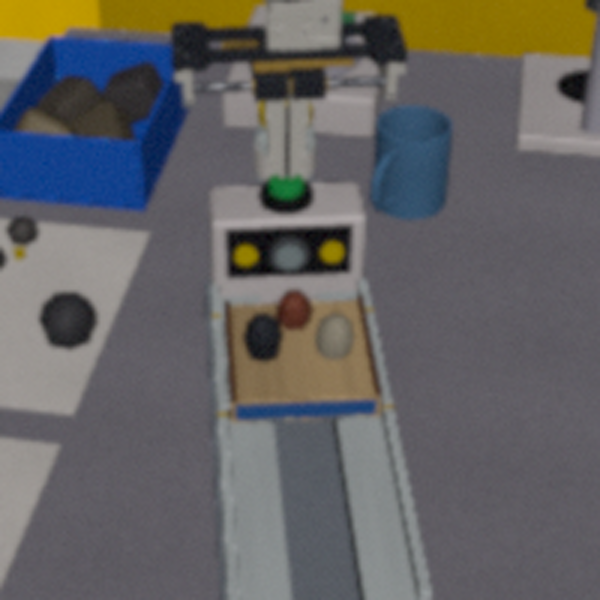

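The fingers are centred over the green button, at (287, 180) in the crop. I lower slowly, 2 mm per row, watching the force.

```bash
python3 -m handwheel '0 0 -0.007 0 0 0; 0 0 -0.014 0 0 0; 0 0 -0.02 0 0 0; 0 0 -0.0267 0 0 0; 0 0 -0.0333 0 0 0'; python3 -m handwheel '0 0 -0.0033 0 0 0; 0 0 -0.0067 0 0 0';python3 -m handwheel '0 0 -0.0033 0 0 0; 0 0 -0.0067 0 0 0'
```

```text
t: 14.25
tool_pos: [0.5821, -0.2015, 0.1361]
orientation: [1.951, 2.462, 0.0]
force: [-0.7, 1.3, 2.8]
opening: 0.0004
t: 14.45
tool_pos: [0.5822, -0.2015, 0.1343]
orientation: [1.951, 2.462, 0.0]
force: [-0.6, 0.4, 3.2]
opening: 0.0003
t: 14.65
tool_pos: [0.5822, -0.2015, 0.1323]
orientation: [1.951, 2.462, 0.0]
force: [-2.2, 1.0, 3.7]
opening: 0.0004
```

```bash
python3 -m handwheel '0 0 -0.0033 0 0 0; 0 0 -0.0067 0 0 0';python3 -m handwheel '0 0 -0.0033 0 0 0; 0 0 -0.0067 0 0 0'; python3 -m handwheel '0 0 0 0 0 0'
```

```text
t: 14.85
tool_pos: [0.5823, -0.2015, 0.1311]
orientation: [1.951, 2.462, 0.0]
force: [-6.3, 2.8, 16.2]
opening: 0.0005
t: 15.05
tool_pos: [0.5824, -0.2016, 0.1309]
orientation: [1.951, 2.461, 0.0]
force: [-11.9, 4.2, 27.1]
opening: 0.0008
t: 15.15
tool_pos: [0.5824, -0.2016, 0.131]
orientation: [1.95, 2.461, 0.0]
force: [-11.1, 4.0, 21.5]
opening: 0.0005
```

It bottomed out at z = 0.131 m, 6 mm below the measured top, and the force rose well above 5 N. I release straight up and move clear.

```bash
python3 -m handwheel '0 0 0.012 0 0 0; 0 0 0.03 0 0 0; 0 0 0.08 0 0 0; 0 0 0.18 0 0 0; 0 0 0.3 0 0 0'; python3 -m handwheel '-0.1 0.03 0 0 0 0; -0.25 0.07 0 0 0 0; -0.4 0.1 0 0 0 0; -0.5 0.12 0 0 0 0; -0.5 0.12 0 0 0 0'; python3 -m handwheel '0 0 0 0 0 0; 0 0 0 0 0 0'
python3 bd.py top8
python3 - <<'E'
from h import *
for c in ("top","side"):
    im,d=robot.read_camera(c);P=cloud(c,d);i=im.astype(int)
    m=(i[...,1]-i[...,0]>40)&(i[...,1]-i[...,2]>20)&(np.hypot(P[...,0]-.583,P[...,1]+.2)<.05)
    print(c,m.sum(),"button z",np.median(P[...,2][m]))
    cv2.imwrite(f"pics/{c}9.png",im[...,::-1])
E
```

```text
t: 15.65
tool_pos: [0.5809, -0.201, 0.2175]
orientation: [-1.949, -2.459, 0.001]
force: [-0.2, -0.6, -0.6]
opening: 0.0005
t: 16.15
tool_pos: [0.4294, -0.1647, 0.2183]
orientation: [-1.952, -2.461, 0.001]
force: [0.1, 0.0, 0.5]
opening: 0.0008
t: 16.35
tool_pos: [0.4329, -0.1658, 0.2186]
orientation: [1.951, 2.461, 0.001]
force: [1.3, -0.6, -0.5]
opening: 0.0006
plane slope a -0.0020 b -0.0042  z at 0.06: 0.0603 n 1588; a-range [0.00022904 0.12648685]
front med z 0.06007264567974324
rail z 0.039154257474598664
top 155 button z 0.1362847551146762
side 86 button z 0.1361989620311967
```

View pics/top9.png

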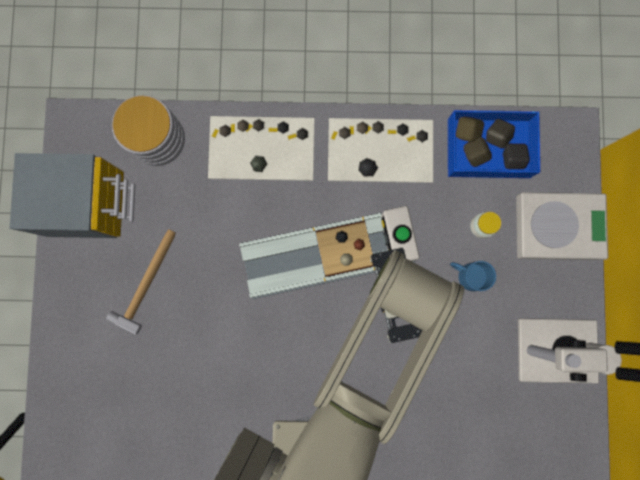

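View pics/side9.png

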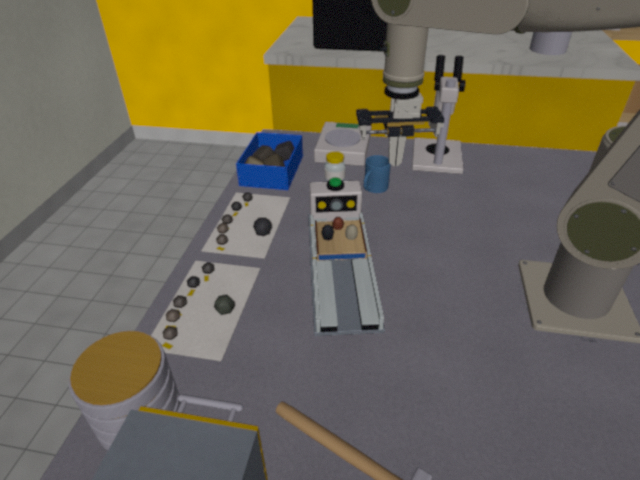

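Both views show the board home, at (343, 248) in the top view, with its stones upright. The button is back up, and hammer, mug, jar and samples have not moved. The arm is free, so I hand in.

```bash
python3 -c "
from plant import robot
print(robot.close_job())"
```

```text
the job is handed in; nothing more can be done
None
```

The board is home in its notches with its three stones standing, and the scan button was then pressed fully down and came back up. I handed the job in about 17 s into the 43 s limit.

- **Board:** I pushed it about 122 mm with the shut fingertips, at 30 mm/s and then 10 mm/s near the end. At the notches it stopped dead and the force rose from about 2–3 N to 10 N. The last checks read the deck flat at 60.3 mm, where seated is 60 mm and raised is 66 mm, with the board's ends on the yellow marks.
- **Button:** It bottomed out after about 6 mm. I pressed harder than needed: 27 N straight down plus about 12 N sideways. After release both cameras read its top at 136 mm, as before the press.
- **Surroundings:** The hammer, jar, mug and samples look unmoved in the final pictures, and the arm was clear of everything.

One check disagreed: the network's board position from the last push was about 3 mm off home sideways. I relied on the depth and edge fits instead. The last rail height read 39 mm instead of 36 mm, probably because the gripper partly covered that patch.

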